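Find which lid fits which dowel tub and screw both home

TASK

Close both tubs of dowel pins in the plywood holder with the two loose ribbed lids. The lids look alike but each fits the thread of only one tub, so try them: the right one drops in and screws clockwise all the way down until its disc sits on the rim; a wrong one does not. Finish with one lid screwed fully home on each tub, let go of, and leave the other things on the bench where they are.

Things in the scene. Friction and masses are not known exactly. Their poses are not given: they have to be found in the camera images.
- lid_1: Grey knurled plastic screw lid, 86 mm across, 56 mm high, lying upright, skirt down. Origin: middle of the skirt's lower edge, z up. Skirt from z = 0 to 20 mm (inner diameter 78), disc 20 to 24, grip rib 24 to 56 mm. A small nub outside the skirt marks +x. About 120 g, varying. Inside are three thread lugs 8 mm wide at 0, 120 and 240 degrees from +x.
- lid_2: The other lid: outside, frame, mass and lug angles as lid_1, looks exactly alike. Only the hidden lugs differ: one lid's are long and thin, the other's short and thick, so each lid fits one tub only. Nothing outside tells which, and which tub stands left or right changes from run to run.
- lid_1_rib (a point): Middle of lid_1's grip rib, 45 mm above the lid's origin. The rib is a straight bar on top of the lid along its x axis: 64 mm long, 12 mm wide, 32 mm high, its top 11 mm above this point.
- lid_2_rib (a point): Middle of lid_2's grip rib, 45 mm above its origin; same rib as lid_1's.
- holder: Plywood block fixed to the bench, 125 mm (x) by 290 mm (y) by 30 mm high; origin: middle of its underside. Two fixed white plastic tubs filled with dowel pins stand in it, 92 mm across, axes at y = +75 and -75 mm, rims 105 mm above the bench. They cannot move or turn.
- mouth_left (a point): Centre of the flat rim of the left (+y) tub; axes as the holder's. The threaded neck is 76 mm across and 31 mm high. Right lid: resting on the rim, its origin is 7 (long lugs) or 2 mm (short lugs) below this point; over the gaps it drops to 14 to 16 mm below; turned clockwise about 65 degrees more it sinks 5 mm per 60 degrees to a stop, home at 20 mm below, disc on the rim.
- mouth_right (a point): The same point of the right (-y) tub. Wrong lid: at any angle its origin stays less than 12 mm below this point: it either rides round on the rim without dropping, or drops some 7 to 8 mm into the gaps and will not turn; it lifts straight off. A lid that has been screwed in must be turned back to come off.
- gap_left (a point): Nominal place of one of the left tub's three thread entry gaps: on the rim, 36 mm from its axis along the holder's +x. The others are 120 and 240 degrees round. The tub stands turned by up to 0.2 rad either way, so the gaps lie up to 0.2 rad off. Each gap is 0.45 rad wide; a lug takes 0.22 rad of it. The gaps show as notches in the neck.
- gap_right (a point): The same for the right tub, which is turned by its own up to 0.2 rad.
- glue: Bystander, leave alone. Glue bottle, 60 mm across, 170 mm tall, standing, origin at the middle of its base.
- spanner: Bystander, leave alone. Steel spanner lying on the bench, about 170 mm long along its x axis, under 15 mm high, origin under its middle.
- offcut: Bystander, leave alone. Wooden offcut 140 x 45 x 35 mm, long along its x axis, origin under its middle.
- brush: Bystander, leave alone. Brush lying on the bench, about 200 mm long along its x axis, under 40 mm high, origin under its middle.
- mug: Bystander, leave alone. White cup, 76 mm across, 90 mm tall, origin at the middle of its base.
- chuck_key: Bystander, leave alone. Steel drill chuck key, T shaped, 115 mm long along its x axis, 70 mm across, 16 mm high, lying flat, origin under its middle.

How it is judged:
At the end, for the whole second after the job is handed in: On each tub sits one lid, screwed fully home: its origin within 4 mm of the tub's axis and 18.2 to 22.5 mm below the mouth point (disc within about 2 mm of the rim), tilted less than 0.04 rad, at rest and released (((horizontal distance between lid_1 and mouth_left below 0.004 m and z of lid_1 in the frame of mouth_left between -0.0225 and -0.0182 m and angle between each of lid_1, lid_2's own z axis and vertical below 0.04 rad and horizontal distance between lid_2 and mouth_right below 0.004 m and z of lid_2 in the frame of mouth_right between -0.0225 and -0.0182 m) or (horizontal distance between lid_1 and mouth_right below 0.004 m and z of lid_1 in the frame of mouth_right between -0.0225 and -0.0182 m and angle between each of lid_1, lid_2's own z axis and vertical below 0.04 rad and horizontal distance between lid_2 and mouth_left below 0.004 m and z of lid_2 in the frame of mouth_left between -0.0225 and -0.0182 m)) and linear speed of each of lid_1, lid_2 below 0.01 m/s); the robot touches nothing.
It fails at once if a bystander (glue, spanner, offcut, brush, cup, chuck key) is shoved more than 40 mm or the bottle or cup is tipped over (distance of any of glue, spanner, offcut, brush, mug, chuck_key from where it was at the start of the episode above 0.04 m or angle between any of glue, mug's own z axis and vertical above 0.6 rad).
It also fails if it takes over 72 s, if anything falls off the work surface, if the arm or the gripper's body presses on something with over 40 N, if the wrist force passes 120 N, or if a joint passes its speed limit or range.

ROBOT

A 6-joint arm with a two-finger parallel gripper is mounted at the origin on the work surface. World frame = base frame: x ahead of the robot, y to its left, z up, the work surface at z = 0. Lengths are in m, angles in rad, forces in N, time in s.
With the tool pointing down it reaches from about 0.375 to 0.9 m from the base axis. Payload 3.1 kg.
Tool frame: the origin (TCP) lies on the centre line of the jaws, within the pads' length; the fingertips stand 17 mm ahead of it and the grasp point (between the pads) lies 2 mm behind it; y points along the fingers, z is the direction in which the jaws open and shut, and the axes are right-handed (so a half turn about y gives the same grasp; the last joint's range is limited). The gripper opens to 85 mm and grips with 20 to 120 N. Pads are 22 mm wide; open, the fingers measure 114 mm over their backs; the gripper's body (76 mm by 85 mm) begins 54 mm behind the grasp point. The pads swing forward as they close: fully open they stand 13 mm farther back than shut.
Start: joints at [-1.391, 0.527, 1.433, -0, 1.181, -0.178], TCP at [0.219, -0.585, 0.248] pointing down, gripper open.
Joint ranges: [-3.08, 3.08], [-0.75, 2.2], [0.22, 2.44], [-1.43, 4.57], [0, 2.65], [-2.85, 2.85]. Speed limits (rad/s): [2.79, 2.79, 3.14, 3.14, 3.14, 3.14].

INTERFACE

Orientations are given as a unit quaternion [x, y, z, w].
In Python, from station import manip gives the robot as it stands.
- The arm moves only by the shell command python3 -m handwheel 'ROWS' [FORCE]. ROWS is JSON, one flat list of numbers, 7 for each row, row after row: the shift along the tool's x, y, z in cm, then the turn, a rotation vector about the tool's x, y, z in rad, then the finger opening in cm, from 0 to 8.54. A call has 1 to 10 rows; each row is the pose to reach, as a shift and turn from the pose commanded when the call began, along the tool's axes at that moment; what a row does not reach only later rows make up. A row lasts 1/12 s, in which the tool goes at most 41.7 mm and 7.16 degrees, less where a joint would pass 70% of its speed; a pose out of reach is approached as far as the arm can. A call with a gripper value outside its range is refused whole. The fingers move at their own pace and stop on an object; FORCE is the grip in N (left out, the last holds). Time passes only in rows, so rows that repeat a pose let the fingers close. It gives the time, the measured TCP pose, the force and the opening at its end, in the units of the state.
- manip.sense(): the state, without advancing time (a new reading comes with each control period).
- manip.snapshot(name): name is "side" or "top" or "wrist"; returns a dict with "frame" (420x560x3 uint8, red, green, blue), "depth" (420x560 float32, m along the optical axis (not along the pixel's ray), 0 where there is no reading), "camera_matrix" (3x3 intrinsics, pixels), "rvec" (rotation vector, rad) and "tvec" (3), from world to camera coordinates, as OpenCV has them. Camera axes: x right, y down, z forward; pixel columns grow to the right and rows downward; lengths in m; the calibration is good to about 2 mm. A picture is of the moment at which its call begins.
- manip.sign_off(): hands the job in, once; it reports no verdict.
The state is a dict: "t": time; "q": joint angles; "qd": joint speeds; "tau": joint torques, N m; "tcp_pos": TCP position; "tool_rot": TCP orientation; "force": force on the tool from outside, world axes, zero at the start; "ft_torque": the same for the moment, N m; "finger_gap": opening from 0.0 (shut) to 1.0 (fully open).
Only numpy, scipy, OpenCV 4.12 (cv2) and the standard library are available. Lean on these libraries where they do the work, as an engineer would, in place of code of your own. Each camera call takes 0.05 s, during which the arm holds its last target.

## Working session

There is one attempt and no reset: what is moved stays moved. The work goes in short steps, Python scripts to look and compute and a shell command to move; the robot and the scene stay as the last step left them, time stands still between calls to the robot, and variables do not carry over. Pictures are saved under pics/ and viewed, and the job is handed in when it is done.

```bash
ls; mkdir -p pics; cat > h.py <<'E'
import numpy as np,cv2
from station import manip
from scipy.spatial.transform import Rotation as R
def snap(n,f):
    s=manip.snapshot(n); cv2.imwrite(f'pics/{f}.png',s['frame'][:,:,::-1]); np.savez(f'pics/{f}.npz',**s); return s
def cloud(s):
    K=s['camera_matrix'];d=s['depth'];h,w=d.shape
    u,v=np.meshgrid(np.arange(w),np.arange(h))
    p=np.stack([(u-K[0,2])/K[0,0]*d,(v-K[1,2])/K[1,1]*d,d],-1)
    Rm=cv2.Rodrigues(np.array(s['rvec'],float))[0]
    P=(p-np.array(s['tvec']).reshape(3))@Rm
    P[d==0]=np.nan
    return P
def st():
    s=manip.sense(); print('t',round(s['t'],2),'p',np.round(s['tcp_pos'],4),'F',np.round(s['force'],1),'T',np.round(s['ft_torque'],2),'gap',round(s['finger_gap'],3),'q',np.round(s['q'],2))
    print(np.round(R.from_quat(s['tool_rot']).as_matrix(),3).tolist()); return s
E
python3 - <<'E'
from h import *
s=st()
for n in('top','side','wrist'): snap(n,n+'0')
st()
E
```

```text
pics
t 0.0 p [ 0.2188 -0.5847  0.2473] F [ 0.2 -0.1 -0.5] T [0.03 0.02 0.03] gap 1.0 q [-1.39  0.53  1.43 -0.    1.18 -0.18]
[[-0.937, -0.0, 0.35], [-0.35, 0.002, -0.937], [-0.0, -1.0, -0.002]]
t 0.15 p [ 0.2188 -0.5849  0.2475] F [-0.   0.1  0.3] T [-0.    0.03 -0.04] gap 1.003 q [-1.39  0.53  1.43  0.    1.18 -0.18]
[[-0.937, -0.0, 0.35], [-0.35, 0.002, -0.937], [-0.0, -1.0, -0.002]]
```

View pics/top0.png

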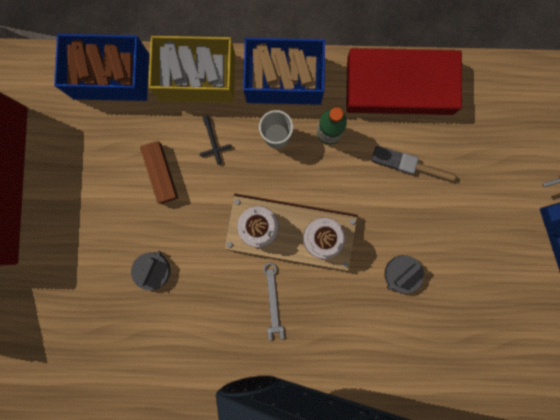

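View pics/side0.png

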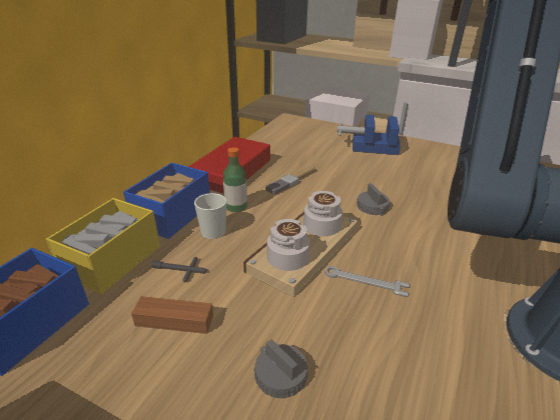

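View pics/wrist0.png

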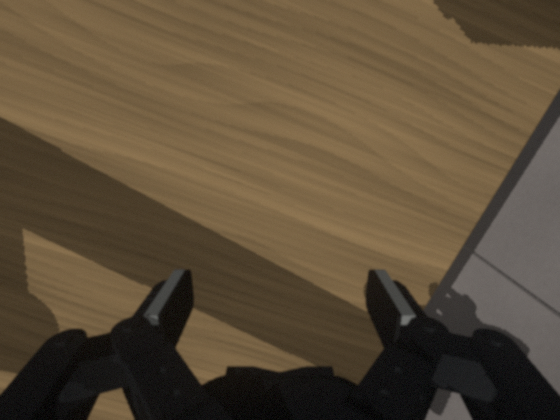

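Top view: the lids are at pixels (151,271) and (405,274), the tubs at (258,227) and (325,238), and the spanner at about (274,300), between the holder and the base. I'll measure these from depth next.

```bash
python3 - <<'E'
from h import *
d=dict(np.load('pics/top0.npz'));P=cloud(d)
print('bench z',np.nanmedian(P[300:400,20:200,2]))
v,u=np.mgrid[0:420,0:560]
def near(u0,v0,r): return (u-u0)**2+(v-v0)**2<r*r
for n,(a,b) in dict(L=(151,271),R=(405,274)).items():
    m=near(a,b,32)
    rib=P[m&(P[...,2]>.048)&(P[...,2]<.07)];c=rib[:,:2]; 
    box=cv2.minAreaRect((c*1000).astype(np.float32))
    disc=P[m&(P[...,2]>.012)&(P[...,2]<.07)]
    cc,rr=cv2.minEnclosingCircle((disc[:,:2]*1000).astype(np.float32))
    w=np.linalg.svd(c-c.mean(0),full_matrices=False)[2][0]
    print(n,'rib n',len(rib),'top z',np.median(rib[:,2]),box,'mean',c.mean(0),'ang',np.arctan2(w[1],w[0]),'disc',cc,rr)
for n,(a,b) in dict(L=(258,227),R=(325,238)).items():
    m=near(a,b,26)
    q=P[m&(P[...,2]>.095)&(P[...,2]<.125)]
    cc,rr=cv2.minEnclosingCircle((q[:,:2]*1000).astype(np.float32))
    print(n,'z hist',np.histogram(P[m][:,2],bins=np.arange(.02,.16,.005)),cc,rr)
    im=cv2.resize(d['frame'][b-28:b+28,a-28:a+28,::-1],(560,560),interpolation=cv2.INTER_CUBIC);cv2.imwrite(f'pics/tub{n}.png',im)
for n,(a,b) in dict(L=(151,271),R=(405,274)).items():
    im=cv2.resize(d['frame'][b-28:b+28,a-28:a+28,::-1],(560,560),interpolation=cv2.INTER_CUBIC);cv2.imwrite(f'pics/lid{n}.png',im)
a=[cv2.imread(f'pics/{k}.png') for k in('tubL','tubR','lidL','lidR')]
cv2.imwrite('pics/quad.png',cv2.resize(np.vstack([np.hstack(a[:2]),np.hstack(a[2:])]),(600,600)))
E
```

```text
bench z -0.00045775185951401584
L rib n 175 top z 0.0551501421433192 ((445.1500244140625, 300.273681640625), (13.465946197509766, 63.48942565917969), 66.59458923339844) mean [0.44515848 0.29915132] ang 2.7391265487319094 disc (447.5457763671875, 298.4662170410156) 46.78693771362305
R rib n 168 top z 0.055463836474044875 ((451.42803955078125, -288.2380676269531), (12.617591857910156, 63.11509704589844), 42.25185012817383) mean [ 0.45176829 -0.28834022] ang 2.312929920564631 disc (449.699462890625, -286.1622619628906) 46.5796012878418
L z hist (array([ 10, 358, 386,   9,   0,   2,   3,   5,   1,  23, 245, 103,   1,
         2,   9,  62, 402, 476,   4,   0,   0,   0,   0,   0,   0,   0,
         0,   0]), array([0.02 , 0.025, 0.03 , 0.035, 0.04 , 0.045, 0.05 , 0.055, 0.06 ,
       0.065, 0.07 , 0.075, 0.08 , 0.085, 0.09 , 0.095, 0.1  , 0.105,
       0.11 , 0.115, 0.12 , 0.125, 0.13 , 0.135, 0.14 , 0.145, 0.15 ,
       0.155, 0.16 ])) (551.239013671875, 50.411808013916016) 38.08189392089844
R z hist (array([ 14, 385, 346,   6,   3,   2,   3,   6,   4,  19, 239, 103,   3,
         6,  32,   9, 428, 477,   8,   0,   0,   0,   0,   0,   0,   0,
         0,   0]), array([0.02 , 0.025, 0.03 , 0.035, 0.04 , 0.045, 0.05 , 0.055, 0.06 ,
       0.065, 0.07 , 0.075, 0.08 , 0.085, 0.09 , 0.095, 0.1  , 0.105,
       0.11 , 0.115, 0.12 , 0.125, 0.13 , 0.135, 0.14 , 0.145, 0.15 ,
       0.155, 0.16 ])) (529.5398559570312, -98.00413513183594) 38.068336486816406
```

View pics/quad.png

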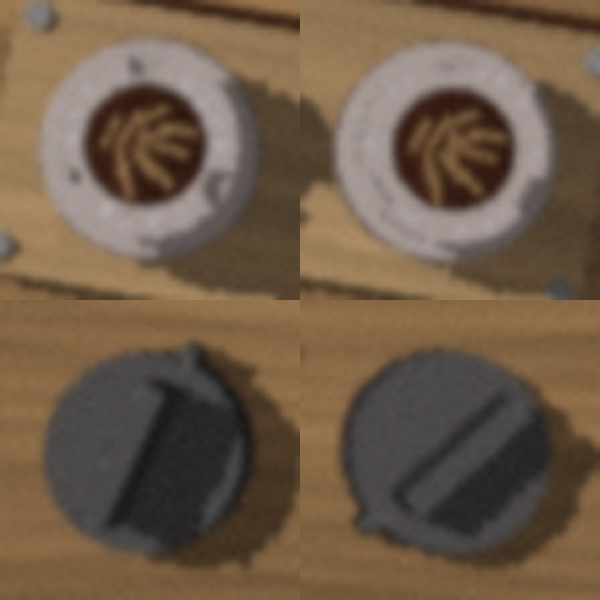

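Nubs: the left lid's sits at about -0.40 rad (quad picture 190,355) and the right lid's at about 2.31 rad (370,520). The notches in the left tub show at quad pixels (137,65), (75,178) and (218,185), while the right tub's are faint. I'll take a closer wrist look at both, so I need the camera offset.

```bash
cat >> h.py <<'E'
def rows(p,yaw,p0=None,R0=None):
    """shift (cm) and turn for tool-down pose with tool z yaw"""
    s=manip.sense(); R0=R.from_quat(s['tool_rot']); p0=np.array(s['tcp_pos'])
    z=np.array([np.cos(yaw),np.sin(yaw),0]);y=np.array([0,0,-1.]);x=np.cross(y,z)
    T=R.from_matrix(np.stack([x,y,z],1))
    print('shift cm',np.round(R0.inv().apply(np.array(p)-p0)*100,2),'turn',np.round((R0.inv()*T).as_rotvec(),3))
E
python3 - <<'E'
from h import *
d=dict(np.load('pics/wrist0.npz'));s=manip.sense()
Rm=cv2.Rodrigues(d['rvec'].astype(float))[0];c=-Rm.T@d['tvec'].reshape(3)
R0=R.from_quat(s['tool_rot'])
print('cam in tool',R0.inv().apply(c-s['tcp_pos']),'axes in tool',np.round(R0.as_matrix().T@Rm.T,3).tolist(),d['camera_matrix'])
E
```

```text
cam in tool [-0.08110475 -0.12459692  0.00053885] axes in tool [[0.001, 0.949, 0.315], [0.0, -0.315, 0.949], [1.0, -0.0, -0.001]] [[301.69384419   0.         279.22526541]
 [  0.         301.69384419 211.92994501]
 [  0.           0.           1.        ]]
```

```bash
python3 -c "
from h import *
rows((.600,-.032,.225),1.426)"
```

```text
shift cm [-55.07   2.34 -38.43] turn [ 0.000e+00 -2.639e+00 -2.000e-03]
```

```bash
python3 -m handwheel '[-4,0,-2.8,0,-0.12,0,8.5, -8,0,-5.6,0,-0.24,0,8.5, -11,0,-7.7,0,-0.36,0,8.5, -14,0,-9.8,0,-0.48,0,8.5, -17,0,-11.9,0,-0.6,0,8.5, -20,0,-14,0,-0.72,0,8.5, -23,0,-16.1,0,-0.84,0,8.5, -26,0,-18.2,0,-0.96,0,8.5, -29,0,-20.3,0,-1.08,0,8.5, -32,0,-22.4,0,-1.2,0,8.5]' 40; python3 -c "
from h import *
st();rows((.600,-.032,.225),1.426)"
```

```text
t: 0.98
tcp_pos: [0.4408, -0.2618, 0.2482]
tool_rot: [-0.498, 0.502, -0.502, 0.498]
force: [-0.0, -0.1, -0.4]
finger_gap: 0.994
t 0.98 p [ 0.4408 -0.2618  0.2482] F [-0.  -0.1 -0.4] T [-0.04  0.03  0.02] gap 0.994 q [-0.75  0.38  1.71 -0.    1.05 -0.75]
[[-0.007, -0.0, 1.0], [-1.0, 0.0, -0.007], [-0.0, -1.0, -0.0]]
shift cm [-23.09   2.32  15.75] turn [ 0.    -1.433 -0.   ]
```

```bash
python3 -m handwheel '[-2.3,0.3,1.6,0,-0.12,0,8.5, -4.6,0.5,3.2,0,-0.24,0,8.5, -6.9,0.7,4.7,0,-0.36,0,8.5, -9.2,0.9,6.3,0,-0.48,0,8.5, -11.5,1.1,7.9,0,-0.6,0,8.5, -13.8,1.4,9.4,0,-0.72,0,8.5, -16.1,1.6,11,0,-0.84,0,8.5, -18.4,1.8,12.6,0,-0.96,0,8.5, -20.7,2,14.2,0,-1.08,0,8.5, -23,2.3,15.7,0,-1.2,0,8.5]' && python3 -m handwheel '[0,0,0,0,-0.12,0,8.5, 0,0,0,0,-0.22,0,8.5, 0,0,0,0,-0.22,0,8.5,0,0,0,0,-0.22,0,8.5]'; python3 -c "
from h import *
st();snap('wrist','wr1')"
```

```text
t: 1.82
tcp_pos: [0.6009, -0.0343, 0.2251]
tool_rot: [0.695, -0.133, 0.133, -0.695]
force: [0.8, -0.3, 0.3]
finger_gap: 0.993
t: 2.15
tcp_pos: [0.6, -0.0354, 0.225]
tool_rot: [-0.705, 0.059, -0.058, 0.705]
force: [0.1, -0.1, -0.3]
finger_gap: 0.996
t 2.15 p [ 0.6    -0.0354  0.225 ] F [ 0.1 -0.1 -0.3] T [-0.02 -0.03  0.  ] gap 0.996 q [-0.24  0.52  1.52 -0.    1.1  -1.65]
[[0.986, -0.001, 0.165], [-0.165, 0.0, 0.986], [-0.001, -1.0, 0.0]]
```

View pics/wr1.png

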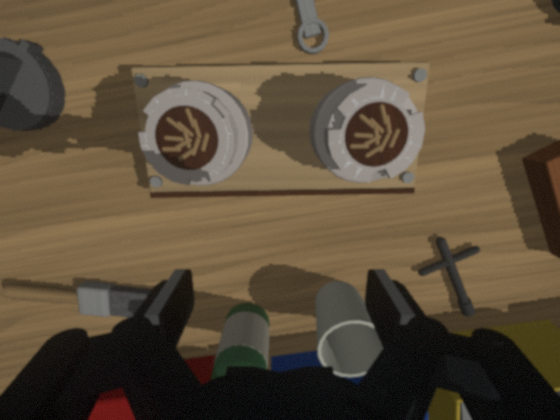

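Both tubs are visible in the wrist view: the right tub at (187,138) and the left at (375,133). I'll rectify the rim plane of each and zoom in.

```bash
python3 - <<'E'
from h import *
d=dict(np.load('pics/wr1.npz'));P=cloud(d)
out=[];top=[]
for (u,v) in((375,133),(187,138)):
    m=np.zeros(P.shape[:2],bool); m[v-60:v+60,u-70:u+70]=1
    q=P[m&(P[...,2]>.1)&(P[...,2]<.112)];cc,rr=cv2.minEnclosingCircle((q[:,:2]*1000).astype(np.float32));print(cc,rr,np.median(q[:,2]))
    # rectified patch: up = +x, left=+y, 0.25mm/px
    n=400;i,j=np.mgrid[0:n,0:n]
    X=cc[0]/1000+(n/2-i)*.00025;Y=cc[1]/1000+(n/2-j)*.00025
    W=np.stack([X,Y,np.full_like(X,.105)],-1).reshape(-1,3)
    for f in('wr1','top0'):
        e=dict(np.load(f'pics/{f}.npz'))
        px=cv2.projectPoints(W,e['rvec'].astype(float),e['tvec'].astype(float),e['camera_matrix'],None)[0].reshape(n,n,2).astype(np.float32)
        im=cv2.remap(e['frame'],px[...,0],px[...,1],cv2.INTER_CUBIC)[:,:,::-1].copy()
        (out if f=='wr1' else top).append(im)
        if f=='wr1':
            Z=cv2.remap(np.nan_to_num(P[...,2]).astype(np.float32),px[...,0],px[...,1],cv2.INTER_NEAREST)
            for r in (32.5,34,35.5,37):
                a=np.radians(np.arange(0,360,5));zz=[Z[int(n/2-r*4*np.cos(t)),int(n/2-r*4*np.sin(t))] for t in a]
                print(r,[int(round(z*1000)) for z in zz])
cv2.imwrite('pics/rect1.png',np.hstack(out))
E
```

```text
(549.8436279296875, 50.26539993286133) 38.23073959350586 0.1043390136829726
32.5 [96, 97, 97, 103, 105, 104, 104, 104, 105, 0, 104, 104, 103, 103, 103, 104, 104, 104, 104, 103, 104, 103, 105, 96, 97, 96, 96, 104, 104, 103, 104, 105, 104, 104, 105, 104, 103, 105, 104, 103, 105, 103, 105, 104, 104, 103, 102, 95, 98, 97, 97, 103, 105, 104, 105, 103, 104, 105, 104, 104, 103, 104, 104, 105, 103, 104, 104, 103, 104, 104, 97, 97]
34 [96, 97, 98, 104, 105, 103, 104, 105, 104, 104, 104, 105, 103, 105, 104, 103, 103, 103, 104, 105, 104, 104, 102, 97, 95, 97, 97, 105, 103, 103, 104, 104, 104, 105, 103, 103, 103, 104, 103, 103, 103, 103, 0, 104, 104, 105, 104, 96, 96, 96, 97, 103, 105, 105, 104, 104, 105, 103, 104, 105, 103, 104, 104, 104, 105, 103, 104, 104, 105, 104, 97, 96]
35.5 [74, 29, 97, 103, 105, 104, 104, 105, 105, 104, 104, 104, 104, 105, 103, 105, 104, 103, 104, 104, 104, 104, 102, 28, 30, 31, 29, 103, 101, 104, 105, 103, 103, 104, 103, 104, 105, 104, 104, 104, 105, 105, 105, 106, 104, 104, 101, 96, 96, 97, 98, 105, 103, 104, 104, 104, 104, 104, 104, 105, 105, 103, 105, 103, 104, 104,
[... 1154 characters left out ...]
91]
35.5 [92, 72, 93, 105, 105, 103, 103, 104, 103, 105, 105, 104, 104, 104, 104, 105, 105, 105, 103, 103, 104, 105, 91, 91, 91, 91, 99, 104, 104, 104, 104, 103, 104, 104, 105, 105, 105, 105, 104, 105, 104, 104, 103, 104, 105, 103, 28, 28, 29, 28, 29, 104, 105, 102, 103, 104, 106, 106, 104, 104, 102, 104, 103, 104, 103, 103, 103, 105, 104, 103, 73, 72]
37 [74, 73, 73, 103, 104, 104, 103, 104, 104, 103, 104, 103, 104, 105, 103, 106, 106, 104, 103, 104, 106, 103, 90, 91, 91, 92, 98, 102, 105, 103, 105, 104, 104, 104, 104, 103, 104, 104, 105, 105, 105, 105, 105, 104, 104, 103, 30, 29, 30, -2, 0, 104, 104, 104, 104, 104, 104, 104, 104, 105, 30, 104, 104, 104, 29, 103, 103, 104, 104, 105, 30, 30]
```

View pics/rect1.png

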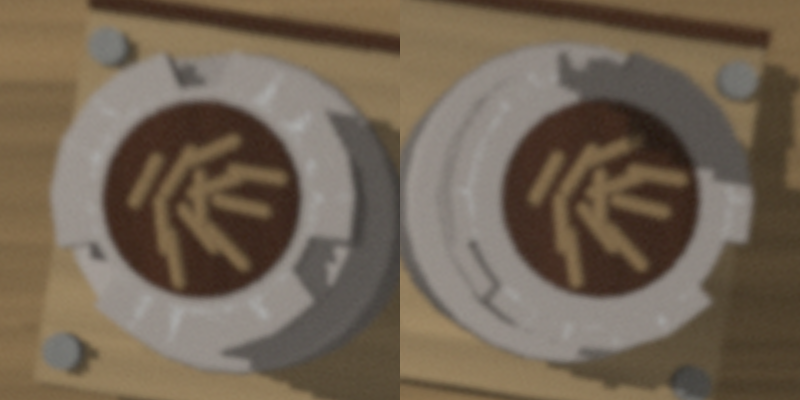

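```bash
python3 - <<'E'
from h import *
d=dict(np.load('pics/wr1.npz'));P=cloud(d);D=dict(np.load('pics/side0.npz'));Q=cloud(D)
T=cloud(dict(np.load('pics/top0.npz')))
for n,c,r0 in(('L',(.5498,.0503),.0325),('R',(.5274,-.098),.0345)):
    # angles of gap pixels: non-rim along circle by ray onto z=.105
    a=np.radians(np.arange(0,360,.5));
    acc=[]
    for r in (r0,r0+.0007,r0+.0015):
        W=np.stack([c[0]+r*np.cos(a),c[1]+r*np.sin(a),np.full_like(a,.105)],1)
        px=cv2.projectPoints(W,d['rvec'].astype(float),d['tvec'].astype(float),d['camera_matrix'],None)[0].reshape(-1,2)
        z=P[np.round(px[:,1]).astype(int),np.round(px[:,0]).astype(int),2]
        acc.append((z<.1002)|np.isnan(z))
    g=np.mean(acc,0)>.5
    for k in range(3):
        w=np.abs((np.degrees(a)-120*k+180)%360-180)<25
        dd=((np.degrees(a)-120*k+180)%360-180)[w&g]; print(n,k,'edges',dd.min(),dd.max(),'mid',(dd.min()+dd.max())/2,dd.mean())
for nm,C in(('side',Q),('top',T)):
  for c in((.5505,.0503),(.5285,-.098)):
    m=(np.hypot(C[...,0]-c[0],C[...,1]-c[1])<.042)&(C[...,2]>.099)&(C[...,2]<.112)
    q=C[m];cc,rr=cv2.minEnclosingCircle((q[:,:2]*1000).astype(np.float32));print(nm,cc,rr,np.median(q[:,2]))
  for c in((.4455,.3),(.4517,-.2885)):
    m=(np.hypot(C[...,0]-c[0],C[...,1]-c[1])<.045)&(C[...,2]>.051)&(C[...,2]<.06)
    q=C[m];
    if len(q)>10: print(nm,'rib',cv2.minAreaRect((q[:,:2]*1000).astype(np.float32)),np.median(q[:,2]))
E
```

```text
L 0 edges -10.5 11.5 mid 0.5 0.5
L 1 edges -9.0 13.0 mid 2.0 2.0
L 2 edges -9.000000000000028 12.500000000000028 mid 1.75 1.7500000000000027
R 0 edges -10.5 12.5 mid 1.0 1.0
R 1 edges -12.5 10.5 mid -1.0 -1.0
R 2 edges -12.5 12.500000000000028 mid 1.4210854715202004e-14 3.343730521224001e-15
side (549.6171264648438, 51.31685256958008) 39.14565658569336 0.10446274385094535
side (528.6101684570312, -97.20886993408203) 39.717655181884766 0.10437420236020521
side rib ((442.3367919921875, 300.9032287597656), (12.995736122131348, 64.82381439208984), 66.70130157470703) 0.055224935593698156
side rib ((449.3619689941406, -287.64373779296875), (15.013243675231934, 68.63116455078125), 42.43323516845703) 0.05481129307786175
top (551.239013671875, 50.411808013916016) 38.08189392089844 0.10522339881500171
top (529.5398559570312, -98.00413513183594) 38.068336486816406 0.10516074570054161
top rib ((444.9078063964844, 299.58502197265625), (13.19452953338623, 63.40657424926758), 68.4175796508789) 0.05527762773919926
top rib ((451.635009765625, -288.4659118652344), (12.617591857910156, 62.499488830566406), 42.25185012817383) 0.055490807711096574
```

```bash
python3 -c "
from h import *
rows((.444,.300,.12),1.166)"
```

```text
shift cm [-20.93  10.52  30.52] turn [ 0.     0.238 -0.001]
```

```bash
python3 -m handwheel '[-2.1,0.8,3.1,0,0.03,0,8.5, -4.2,1.6,6.2,0,0.06,0,8.5, -6.3,2.4,9.3,0,0.09,0,8.5, -8.4,3.5,12.3,0,0.12,0,8.5, -10.5,4.7,15.3,0,0.15,0,8.5, -12.6,6,18.3,0,0.18,0,8.5, -14.7,7.2,21.4,0,0.21,0,8.5, -16.8,8.4,24.5,0,0.238,0,8.5, -18.9,9.5,27.5,0,0.238,0,8.5, -20.9,10.5,30.5,0,0.238,0,8.5]' && python3 -m handwheel '[0,0,0,0,0,0,8.5,0,0,0,0,0,0,8.5]'; python3 -c "
from h import *
st();snap('wrist','wr2');rows((.444,.300,.045),1.166)"
```

```text
t: 3.03
tcp_pos: [0.4427, 0.3004, 0.1198]
tool_rot: [0.693, -0.142, 0.142, -0.693]
force: [-0.4, -0.1, -0.1]
finger_gap: 0.996
t: 3.2
tcp_pos: [0.4425, 0.3005, 0.1199]
tool_rot: [0.693, -0.141, 0.14, -0.693]
force: [0.4, 0.4, 0.7]
finger_gap: 0.997
t 3.2 p [0.4425 0.3005 0.1199] F [0.4 0.4 0.7] T [-0.05  0.05  0.01] gap 0.997 q [ 0.39  0.6   1.77 -0.    0.77 -0.78]
[[0.921, -0.001, 0.389], [-0.389, -0.001, 0.921], [-0.001, -1.0, -0.001]]
shift cm [0.01 7.53 0.05] turn [0.    0.003 0.   ]
```

View pics/wr2.png

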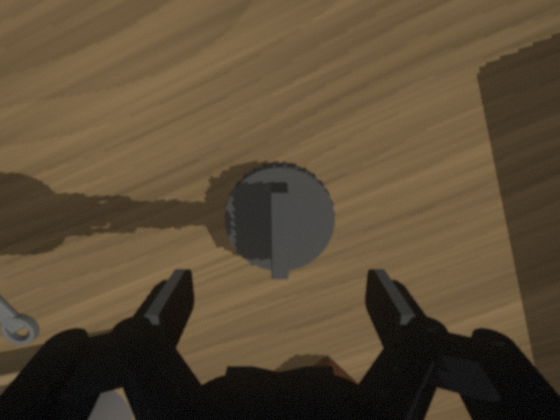

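The wrist view shows the rib running vertically at column 279, centred between the fingers and aligned. Next I measure its position along the rib.

```bash
python3 - <<'E'
from h import *
P=cloud(dict(np.load('pics/wr2.npz')));u=np.zeros(P.shape[:2],bool);u[150:300,210:350]=1
q=P[u&(P[...,2]>.05)&(P[...,2]<.062)];b=cv2.minAreaRect((q[:,:2]*1000).astype(np.float32));print('rib',b,np.median(q[:,2]))
q=P[u&(P[...,2]>.015)&(P[...,2]<.062)];print(cv2.minEnclosingCircle((q[:,:2]*1000).astype(np.float32)))
for _ in range(3): print(manip.sense()['tcp_pos'])
E
```

```text
rib ((442.32672119140625, 300.38116455078125), (11.711892127990723, 63.981719970703125), 67.51873016357422) 0.05492033591685878
((442.7142639160156, 300.4959716796875), 44.33878707885742)
[0.44370001 0.29955239 0.12031057]
[0.44370001 0.29955239 0.12031057]
[0.44370001 0.29955239 0.12031057]
```

```bash
python3 -m handwheel '[0,3,0,0,0,0,8.5, 0,6,0,0,0,0,8.5, 0,7.5,0,0,0,0,8.5, 0,7.5,0,0,0,0,8.5, 0,7.5,0,0,0,0,0.8,0,7.5,0,0,0,0,0.8,0,7.5,0,0,0,0,0.8,0,7.5,0,0,0,0,0.8,0,7.5,0,0,0,0,0.8,0,7.5,0,0,0,0,0.8]' 80; python3 -c "
from h import *
st()"
```

```text
t: 4.08
tcp_pos: [0.4441, 0.2997, 0.0461]
tool_rot: [-0.693, 0.141, -0.142, 0.693]
force: [1.7, 5.2, 3.6]
finger_gap: 0.147
t 4.08 p [0.4441 0.2997 0.0461] F [1.7 5.2 3.6] T [ 0.27 -0.11  0.06] gap 0.147 q [ 0.38  0.73  1.8   0.    0.61 -0.78]
[[0.92, 0.002, 0.391], [-0.391, 0.001, 0.92], [0.001, -1.0, 0.001]]
```

```bash
python3 -m handwheel '[0,-3,0,0,0,0,0.8, 0,-7,0,0,0,0,0.8, 0,-11,0,0,0,0,0.8, 0,-14,0,0,0,0,0.8, 0,-14,0,0,0,0,0.8, 0,-14,0,0,0,0,0.8]'; python3 -c "
from h import *
st();rows((.5498,.0503,.185),1.596)"
```

```text
t: 4.58
tcp_pos: [0.4444, 0.2999, 0.1872]
tool_rot: [-0.692, 0.14, -0.142, 0.694]
force: [0.4, 0.1, -2.8]
finger_gap: 0.123
t 4.58 p [0.4444 0.2999 0.1872] F [ 0.4  0.1 -2.8] T [ 0.02  0.04 -0.02] gap 0.123 q [ 0.39  0.49  1.72 -0.    0.93 -0.78]
[[0.92, 0.004, 0.391], [-0.391, 0.002, 0.92], [0.003, -1.0, 0.003]]
shift cm [ 19.45   0.22 -18.86] turn [-0.003 -0.427  0.004]
```

```bash
python3 -m handwheel '[2.2,0,-2.1,0,-0.05,0,0.8, 4.4,0,-4.2,0,-0.1,0,0.8, 6.6,0,-6.3,0,-0.15,0,0.8, 8.8,0,-8.4,0,-0.2,0,0.8, 11,0,-10.5,0,-0.25,0,0.8, 13.2,0,-12.6,0,-0.3,0,0.8, 15.4,0,-14.7,0,-0.35,0,0.8, 17.6,0,-16.8,0,-0.4,0,0.8, 19.45,0,-18.85,0,-0.427,0,0.8, 19.45,0,-18.85,0,-0.427,0,0.8]' && python3 -m handwheel '[0,0,0,0,0,0,0.8,0,0,0,0,0,0,0.8]'; python3 - <<'E'
from h import *
st();rows((.5498,.0503,.185),1.596)
for n in('top','side','wrist'): 
    C=cloud(snap(n,n+'3'))
    m=(np.hypot(C[...,0]-.55,C[...,1]-.05)<.05)&(C[...,2]>.13)&(C[...,2]<.175)
    q=C[m];print(n,len(q),cv2.minEnclosingCircle((q[:,:2]*1000).astype(np.float32)) if len(q) else '')
E
```

```text
t: 5.42
tcp_pos: [0.5504, 0.0453, 0.1832]
tool_rot: [0.708, 0.007, -0.008, -0.706]
force: [1.0, -0.2, -1.0]
finger_gap: 0.124
t: 5.58
tcp_pos: [0.5472, 0.0503, 0.1835]
tool_rot: [-0.707, -0.007, 0.01, 0.707]
force: [-0.3, 0.3, -1.8]
finger_gap: 0.123
t 5.58 p [0.5472 0.0503 0.1835] F [-0.3  0.3 -1.8] T [ 0.03 -0.04 -0.01] gap 0.123 q [-0.11  0.52  1.68  0.    0.95 -1.71]
[[1.0, -0.005, -0.024], [0.024, 0.001, 1.0], [-0.005, -1.0, 0.001]]
shift cm [ 0.26 -0.15 -0.01] turn [-0.001 -0.001 -0.005]
top 83 ((511.89703369140625, 52.23494338989258), 23.6390323638916)
side 1023 ((548.2730102539062, 52.03059387207031), 47.18661117553711)
wrist 11931 ((544.4422607421875, 50.777679443359375), 44.03101348876953)
```

View pics/side3.png

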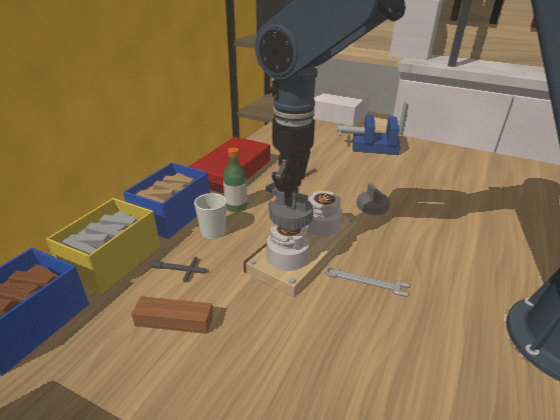

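View pics/wrist3.png

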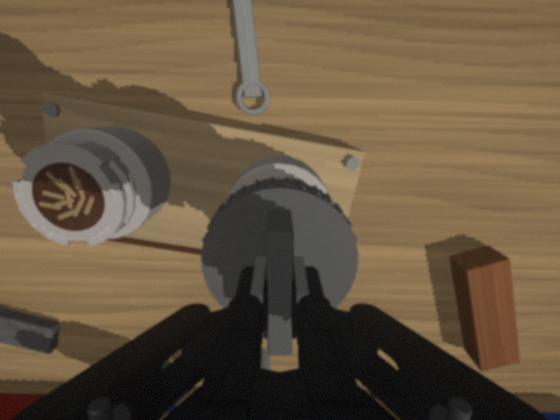

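The wrist view shows the lid held squarely, rib at column 279. I'll measure the lid centre more closely relative to the TCP and the tub.

```bash
python3 - <<'E'
from h import *
C=cloud(dict(np.load('pics/wrist3.npz')))
m=(np.hypot(C[...,0]-.547,C[...,1]-.05)<.055)
Z=C[...,2]
q=C[m&(Z>.157)&(Z<.168)];print('disc z',np.median(q[:,2]),'xmin',np.percentile(q[:,0],.3),'x c',np.percentile(q[:,0],.3)+.043,'y',np.percentile(q[:,1],[.2,99.8]),np.percentile(q[:,1],[.2,99.8]).mean())
d=q-q.mean(0);n=np.linalg.svd(d,full_matrices=False)[2][2];print('normal',n)
r=C[m&(Z>.187)&(Z<.2)];print('ribtop',np.median(r[:,2]),np.percentile(r[:,0],[.5,99.5]),np.percentile(r[:,1],[1,99]))
S=cloud(dict(np.load('pics/side3.npz')));Zs=S[...,2];m=(np.hypot(S[...,0]-.547,S[...,1]-.05)<.055)
s=S[m&(Zs>.135)&(Zs<.166)];print('side',s.min(0),s.max(0))
st()
E
```

```text
disc z 0.16095459998618716 xmin 0.5031683024381265 x c 0.5461683024381265 y [0.00863311 0.09265914] 0.05064612690990468
normal [ 1.29605375e-03 -1.97360904e-04  9.99999141e-01]
ribtop 0.19293236655384688 [0.51395689 0.57733773] [0.03286908 0.06811358]
side [0.50118355 0.01274671 0.13595639] [0.59543914 0.09830068 0.16592893]
t 5.73 p [0.5478 0.0511 0.1846] F [-0.6  0.1 -1.5] T [ 0.04 -0.03  0.01] gap 0.122 q [-0.11  0.51  1.68  0.    0.95 -1.71]
[[1.0, -0.002, -0.027], [0.027, 0.0, 1.0], [-0.002, -1.0, 0.001]]
```

```bash
python3 -m handwheel '[0.38,1,0,0,0,0,0.8, 0.38,2,0,0,0,0,0.8, 0.38,3,0,0,0,0,0.8,0.38,3.3,0,0,0,0,0.8,0.38,3.6,0,0,0,0,0.8,0.38,3.6,0,0,0,0,0.8]' ; python3 -c "
from h import *
st()"; python3 -m handwheel '[0,0.2,0,0,0,0,0.8, 0,0.4,0,0,0,0,0.8,0,0.4,0,0,0,0,0.8]'; python3 -c "
from h import *
st()"
```

```text
t: 6.23
tcp_pos: [0.5522, 0.0501, 0.1482]
tool_rot: [-0.707, -0.008, 0.01, 0.707]
force: [0.3, 0.1, -1.5]
finger_gap: 0.122
t 6.23 p [0.5522 0.0501 0.1482] F [ 0.3  0.1 -1.5] T [0.02 0.01 0.1 ] gap 0.122 q [-0.11  0.57  1.7  -0.    0.87 -1.71]
[[1.0, -0.002, -0.025], [0.025, 0.0, 1.0], [-0.002, -1.0, 0.0]]
t: 6.48
tcp_pos: [0.5527, 0.05, 0.1452]
tool_rot: [-0.707, -0.009, 0.009, 0.707]
force: [-0.9, 0.0, -1.6]
finger_gap: 0.127
t 6.48 p [0.5527 0.05   0.1452] F [-0.9  0.  -1.6] T [ 0.07  0.06 -0.01] gap 0.127 q [-0.11  0.58  1.7   0.    0.86 -1.71]
[[1.0, -0.0, -0.025], [0.025, 0.0, 1.0], [-0.0, -1.0, 0.0]]
```

```bash
python3 -m handwheel '[0,0.2,0,0,0,0,0.8, 0,0.4,0,0,0,0,0.8,0,0.4,0,0,0,0,0.8]'; python3 -m handwheel '[0,0.2,0,0,0,0,0.8, 0,0.4,0,0,0,0,0.8,0,0.4,0,0,0,0,0.8]';
```

```text
t: 6.73
tcp_pos: [0.5527, 0.05, 0.1411]
tool_rot: [-0.707, -0.009, 0.009, 0.707]
force: [-0.4, 1.7, -1.4]
finger_gap: 0.127
t: 6.98
tcp_pos: [0.5526, 0.05, 0.1369]
tool_rot: [-0.707, -0.009, 0.009, 0.707]
force: [-0.7, 0.9, -1.3]
finger_gap: 0.125
```

```bash
python3 -m handwheel '[0,0.1,0,0,0,0,0.8, 0,0.15,0,0,0,0,0.8,0,0.15,0,0,0,0,0.8]'; python3 -c "
from h import *
st()"
```

```text
t: 7.23
tcp_pos: [0.5527, 0.05, 0.1365]
tool_rot: [0.707, 0.009, -0.009, -0.707]
force: [-2.0, 1.0, 4.0]
finger_gap: 0.122
t 7.23 p [0.5527 0.05   0.1365] F [-2.  1.  4.] T [0.11 0.52 0.01] gap 0.122 q [-0.11  0.59  1.71 -0.    0.84 -1.71]
[[1.0, -0.0, -0.025], [0.025, -0.0, 1.0], [-0.0, -1.0, -0.0]]
```

Contact now, about 15 mm below the rim, so the lid has dropped in. Next I screw clockwise (+tool y) while following the pitch.

```bash
python3 -m handwheel '[0,0,0,0,0.1,0,0.8, 0,0.05,0,0,0.2,0,0.8, 0,0.1,0,0,0.3,0,0.8, 0,0.14,0,0,0.4,0,0.8, 0,0.19,0,0,0.5,0,0.8, 0,0.19,0,0,0.5,0,0.8]'; python3 -c "
from h import *
st()"
```

```text
t: 7.73
tcp_pos: [0.5527, 0.0498, 0.1342]
tool_rot: [0.687, -0.167, 0.167, -0.687]
force: [-2.7, 0.4, 2.5]
finger_gap: 0.127
t 7.73 p [0.5527 0.0498 0.1342] F [-2.7  0.4  2.5] T [ 0.    0.37 -0.08] gap 0.127 q [-0.11  0.6   1.71 -0.    0.84 -1.21]
[[0.889, -0.0, 0.459], [-0.459, -0.0, 0.889], [-0.0, -1.0, -0.0]]
```

```bash
python3 -m handwheel '[0,0.05,0,0,0.1,0,0.8, 0,0.1,0,0,0.2,0,0.8, 0,0.14,0,0,0.3,0,0.8, 0,0.19,0,0,0.4,0,0.8, 0,0.24,0,0,0.5,0,0.8, 0,0.24,0,0,0.5,0,0.8]'; python3 -c "
from h import *
st()"
```

```text
t: 8.23
tcp_pos: [0.552, 0.0495, 0.1317]
tool_rot: [0.626, -0.331, 0.33, -0.624]
force: [-3.5, -1.7, 4.3]
finger_gap: 0.122
t 8.23 p [0.552  0.0495 0.1317] F [-3.5 -1.7  4.3] T [-0.42  0.66 -0.15] gap 0.122 q [-0.11  0.6   1.71 -0.    0.83 -0.71]
[[0.562, -0.002, 0.827], [-0.827, -0.001, 0.562], [-0.0, -1.0, -0.002]]
```

```bash
python3 -m handwheel '[0,0,-0.1,0,0.08,0,0.8, 0,0.04,-0.2,0,0.16,0,0.8, 0,0.06,-0.2,0,0.24,0,0.8, 0,0.08,-0.2,0,0.32,0,0.8,0,0.08,-0.2,0,0.32,0,0.8]'; python3 -c "
from h import *
st()"
```

```text
t: 8.65
tcp_pos: [0.5508, 0.0489, 0.1315]
tool_rot: [0.569, -0.42, 0.422, -0.567]
force: [-3.1, 2.3, 6.9]
finger_gap: 0.123
t 8.65 p [0.5508 0.0489 0.1315] F [-3.1  2.3  6.9] T [0.43 0.55 3.35] gap 0.123 q [-0.11  0.6   1.72 -0.01  0.83 -0.4 ]
[[0.291, -0.0, 0.957], [-0.957, -0.004, 0.291], [0.004, -1.0, -0.001]]
```

A torque of 3.35 Nm shows the stop is reached. I'll release, lift and check.

```bash
python3 -m handwheel '[0,0,0,0,-0.03,0,0.8,0,0,0,0,-0.03,0,4, 0,0,0,0,-0.03,0,8.5, 0,0,0,0,-0.03,0,8.5,0,0,0,0,-0.03,0,8.5,0,0,0,0,-0.03,0,8.5, 0,-2,0,0,-0.03,0,8.5, 0,-5,0,0,-0.03,0,8.5, 0,-9,0,0,-0.03,0,8.5, 0,-9,0,0,-0.03,0,8.5]';  python3 - <<'E'
from h import *
st()
for n in('top','side','wrist'):
    C=cloud(snap(n,n+'4'));Z=C[...,2]
    m=(np.hypot(C[...,0]-.55,C[...,1]-.05)<.05)
    for lo,hi in((.1,.116),(.135,.15)):
        q=C[m&(Z>lo)&(Z<hi)]
        if len(q)>20: print(n,len(q),cv2.minEnclosingCircle((q[:,:2]*1000).astype(np.float32)),np.median(q[:,2]))
E
```

```text
t: 9.48
tcp_pos: [0.5558, 0.0484, 0.2274]
tool_rot: [-0.568, 0.414, -0.422, 0.573]
force: [0.9, 0.4, 0.9]
finger_gap: 0.995
t 9.48 p [0.5558 0.0484 0.2274] F [0.9 0.4 0.9] T [ 0.02  0.   -0.  ] gap 0.995 q [-0.11  0.46  1.63  0.    1.03 -0.42]
[[0.301, 0.014, 0.954], [-0.954, -0.001, 0.301], [0.005, -1.0, 0.013]]
top 23 ((515.3255004882812, 69.70960235595703), 12.583807945251465) 0.10822433469624508
side 808 ((549.9329223632812, 52.67618942260742), 44.93323516845703) 0.10812397409073815
side 111 ((548.6070556640625, 52.94645690917969), 31.59005355834961) 0.14022458037469868
wrist 6673 ((552.4343872070312, 48.46524429321289), 47.045719146728516) 0.10796705068432497
wrist 1357 ((550.5164794921875, 50.68446731567383), 32.29948806762695) 0.13993098945250973
```

View pics/wrist4.png

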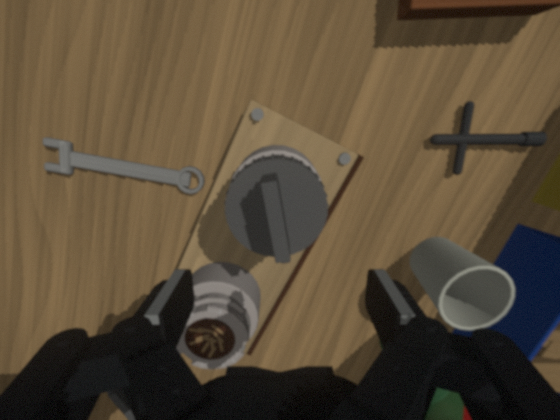

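View pics/side4.png

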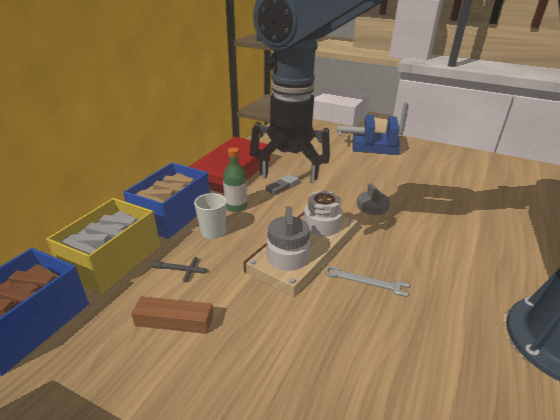

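The left lid is home: disc top at 0.108 (rim + 4 mm), rib top at 0.140, centre within 1 mm. On to the right lid.

```bash
python3 -c "
from h import *
rows((.450,-.288,.12),.737)"
```

```text
shift cm [ 29.07  10.09 -19.79] turn [-0.001 -0.431  0.   ]
```

```bash
python3 -m handwheel '[2.9,0.3,-2,0,-0.05,0,8.5, 5.8,0.6,-4,0,-0.1,0,8.5, 8.7,1,-6,0,-0.15,0,8.5, 11.6,2,-8,0,-0.2,0,8.5, 14.5,3.5,-10,0,-0.25,0,8.5, 17.4,5,-12,0,-0.3,0,8.5, 20.3,6.5,-14,0,-0.35,0,8.5, 23.2,8,-16,0,-0.4,0,8.5, 26.1,9.2,-18,0,-0.431,0,8.5, 29.1,10.1,-19.8,0,-0.431,0,8.5]' && python3 -m handwheel '[0,0,0,0,0,0,8.5,0,0,0,0,0,0,8.5,0,0,0,0,0,0,8.5]'; python3 - <<'E'
from h import *
s=st();P=cloud(snap('wrist','wr5'));m=np.hypot(P[...,0]-.45,P[...,1]+.288)<.06
q=P[m&(P[...,2]>.05)&(P[...,2]<.062)];b=cv2.minAreaRect((q[:,:2]*1000).astype(np.float32));print('rib',b,np.median(q[:,2]))
q=P[m&(P[...,2]>.015)&(P[...,2]<.062)];print(cv2.minEnclosingCircle((q[:,:2]*1000).astype(np.float32)))
rows((b[0][0]/1000,b[0][1]/1000,.045),.737)
E
```

```text
t: 10.47
tcp_pos: [0.4474, -0.2883, 0.1167]
tool_rot: [-0.646, 0.288, -0.284, 0.647]
force: [0.8, -0.7, -1.1]
finger_gap: 0.994
t: 10.72
tcp_pos: [0.4489, -0.2873, 0.1184]
tool_rot: [-0.646, 0.288, -0.285, 0.647]
force: [-0.4, 0.1, 0.4]
finger_gap: 0.994
t 10.72 p [ 0.4489 -0.2873  0.1184] F [-0.4  0.1  0.4] T [0.05 0.01 0.04] gap 0.994 q [-0.78  0.6   1.77  0.    0.77 -1.52]
[[0.671, -0.002, 0.741], [-0.741, 0.003, 0.671], [-0.004, -1.0, 0.0]]
rib ((449.4326477050781, -288.64971923828125), (11.724527359008789, 63.56068801879883), 42.57604217529297) 0.05493511450775672
((447.6817626953125, -285.99554443359375), 46.57427978515625)
shift cm [ 0.17  7.39 -0.12] turn [-0.     0.    -0.003]
```

View pics/wr5.png

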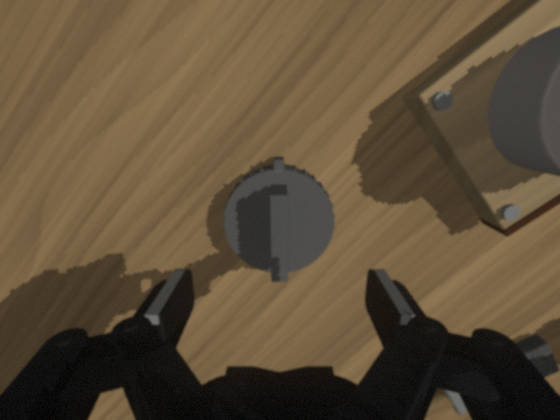

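The rib is aligned at column 279, and the nub at (279,162) points along tool -x, as expected.

```bash
python3 -m handwheel '[0.1,3,0,0,0,0,8.5, 0.15,6,0,0,0,0,8.5, 0.15,7.4,0,0,0,0,8.5, 0.15,7.4,0,0,0,0,8.5, 0.15,7.4,0,0,0,0,0.8,0.15,7.4,0,0,0,0,0.8,0.15,7.4,0,0,0,0,0.8,0.15,7.4,0,0,0,0,0.8,0.15,7.4,0,0,0,0,0.8,0.15,7.4,0,0,0,0,0.8]' 80; python3 -m handwheel '[0,-3,0,0,0,0,0.8, 0,-7,0,0,0,0,0.8, 0,-11,0,0,0,0,0.8, 0,-14,0,0,0,0,0.8, 0,-14,0,0,0,0,0.8, 0,-14,0,0,0,0,0.8]'; python3 -c "
from h import *
st();rows((.5274,-.098,.185),.737-.2138)"
```

```text
t: 11.6
tcp_pos: [0.4513, -0.2897, 0.0465]
tool_rot: [0.647, -0.286, 0.287, -0.646]
force: [0.3, 0.4, 3.0]
finger_gap: 0.138
t: 12.1
tcp_pos: [0.4516, -0.2901, 0.1876]
tool_rot: [0.647, -0.285, 0.288, -0.646]
force: [0.8, 0.1, -2.0]
finger_gap: 0.126
t 12.1 p [ 0.4516 -0.2901  0.1876] F [ 0.8  0.1 -2. ] T [ 0.06  0.02 -0.01] gap 0.126 q [-0.78  0.49  1.72  0.    0.93 -1.52]
[[0.672, 0.003, 0.741], [-0.741, -0.003, 0.672], [0.005, -1.0, 0.0]]
shift cm [-9.13  0.22 18.52] turn [-0.001  0.214  0.005]
```

```bash
python3 -m handwheel '[-1.5,0,3.1,0,0.04,0,0.8, -3,0,6.2,0,0.08,0,0.8, -4.6,0,9.3,0,0.12,0,0.8, -6.1,0,12.4,0,0.16,0,0.8, -7.6,0,15.5,0,0.2,0,0.8, -9.1,0,18.5,0,0.215,0,0.8, -9.1,0,18.5,0,0.215,0,0.8, -9.1,0,18.5,0,0.215,0,0.8, -9.1,0,18.5,0,0.215,0,0.8]'; python3 - <<'E'
from h import *
st();P=cloud(snap('wrist','wr6'));m=np.hypot(P[...,0]-.5274,P[...,1]+.098)<.06;Z=P[...,2]
r=P[m&(Z>.187)&(Z<.2)];b=cv2.minAreaRect((r[:,:2]*1000).astype(np.float32));
s=st();R0=R.from_quat(s['tool_rot']).as_matrix()
t=(r-np.array(s['tcp_pos']))@R0; print('rib in tool x',np.percentile(t[:,0],[.5,99.5])*1000,np.percentile(t[:,2],[2,98])*1000)
q=P[m&(Z>.155)&(Z<.168)];t=(q-np.array(s['tcp_pos']))@R0;print('disc z',np.median(q[:,2]),'disc xmin',np.percentile(t[:,0],.3)*1000,'z rng',np.percentile(t[:,2],[.2,99.8])*1000)
c=np.array(s['tcp_pos'])
w=np.array([.5274,-.098,c[2]]);print('tub in tool',(w-c)@R0*1000)
E
```

```text
t: 12.85
tcp_pos: [0.5257, -0.0974, 0.1841]
tool_rot: [0.613, -0.355, 0.352, -0.612]
force: [0.9, 0.1, -1.4]
finger_gap: 0.125
t 12.85 p [ 0.5257 -0.0974  0.1841] F [ 0.9  0.1 -1.4] T [-0.08 -0.04 -0.03] gap 0.125 q [-0.39  0.5   1.72 -0.    0.93 -0.91]
[[0.499, -0.004, 0.866], [-0.866, 0.001, 0.499], [-0.003, -1.0, -0.003]]
t 12.9 p [ 0.5258 -0.0981  0.1844] F [-0.1 -0.5 -0.7] T [-0.04  0.02 -0.02] gap 0.126 q [-0.39  0.5   1.72 -0.    0.93 -0.91]
[[0.498, -0.003, 0.867], [-0.867, 0.001, 0.498], [-0.002, -1.0, -0.002]]
rib in tool x [-34.26229655  28.93892595] [-15.74650546  16.61628567]
disc z 0.16041798032555676 disc xmin -51.87158184347891 z rng [-41.7301257   42.61957831]
tub in tool [ 0.72446685 -0.00415743  1.37372851]
```

View pics/wr6.png

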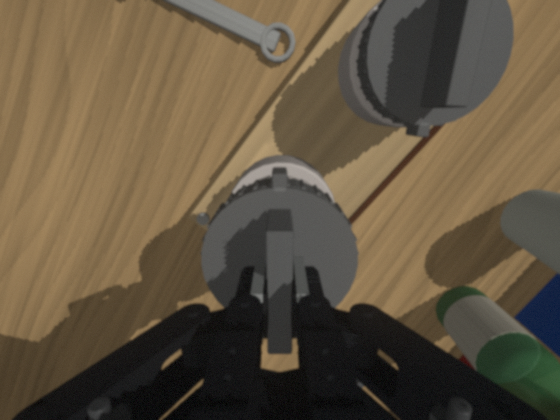

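```bash
python3 -m handwheel '[0.35,1,0.1,0,0,0,0.8, 0.35,2,0.1,0,0,0,0.8, 0.35,2.6,0.1,0,0,0,0.8,0.35,3,0.1,0,0,0,0.8,0.35,3,0.1,0,0,0,0.8,0.35,3,0.1,0,0,0,0.8]' ; for i in 1 ; do python3 -m handwheel '[0,0.2,0,0,0,0,0.8, 0,0.4,0,0,0,0,0.8,0,0.4,0,0,0,0,0.8]';done; python3 -m handwheel '[0,0.2,0,0,0,0,0.8, 0,0.4,0,0,0,0,0.8,0,0.4,0,0,0,0,0.8]'; python3 -c "
from h import *
st()"
```

```text
t: 13.4
tcp_pos: [0.5291, -0.1004, 0.1552]
tool_rot: [0.612, -0.355, 0.354, -0.612]
force: [0.7, 0.5, -1.2]
finger_gap: 0.125
t: 13.65
tcp_pos: [0.5294, -0.1001, 0.1517]
tool_rot: [0.612, -0.354, 0.354, -0.612]
force: [-0.2, 1.1, -1.4]
finger_gap: 0.121
t: 13.9
tcp_pos: [0.5293, -0.1001, 0.1474]
tool_rot: [0.612, -0.354, 0.354, -0.612]
force: [0.4, -0.8, -1.5]
finger_gap: 0.124
t 13.9 p [ 0.5293 -0.1001  0.1474] F [ 0.4 -0.8 -1.5] T [ 0.03 -0.02 -0.05] gap 0.124 q [-0.39  0.56  1.74 -0.    0.84 -0.92]
[[0.499, -0.0, 0.867], [-0.867, 0.0, 0.499], [-0.0, -1.0, -0.0]]
```

```bash
python3 -m handwheel '[0,0.2,0,0,0,0,0.8, 0,0.4,0,0,0,0,0.8,0,0.4,0,0,0,0,0.8]'; python3 -m handwheel '[0,0.2,0,0,0,0,0.8, 0,0.4,0,0,0,0,0.8,0,0.4,0,0,0,0,0.8]';  python3 -m handwheel '[0,0.1,0,0,0,0,0.8, 0,0.2,0,0,0,0,0.8,0,0.2,0,0,0,0,0.8]';python3 -c "
from h import *
st()"
```

```text
t: 14.15
tcp_pos: [0.5293, -0.1001, 0.1433]
tool_rot: [0.612, -0.354, 0.354, -0.612]
force: [-0.3, -0.2, -1.6]
finger_gap: 0.125
t: 14.4
tcp_pos: [0.5293, -0.1002, 0.1393]
tool_rot: [0.612, -0.354, 0.354, -0.612]
force: [1.0, -0.1, -1.3]
finger_gap: 0.124
t: 14.65
tcp_pos: [0.5294, -0.1002, 0.1375]
tool_rot: [0.612, -0.354, 0.354, -0.612]
force: [0.6, -0.6, -1.8]
finger_gap: 0.123
t 14.65 p [ 0.5294 -0.1002  0.1375] F [ 0.6 -0.6 -1.8] T [ 0.03 -0.02  0.03] gap 0.123 q [-0.39  0.57  1.75  0.    0.82 -0.92]
[[0.499, -0.0, 0.867], [-0.867, 0.0, 0.499], [-0.0, -1.0, -0.0]]
```

```bash
python3 -m handwheel '[0,0.1,0,0,0,0,0.8, 0,0.2,0,0,0,0,0.8,0,0.2,0,0,0,0,0.8]';python3 -c "
from h import *
st()"
```

```text
t: 14.9
tcp_pos: [0.5296, -0.1002, 0.1367]
tool_rot: [-0.612, 0.354, -0.354, 0.612]
force: [-1.8, 1.1, 5.6]
finger_gap: 0.126
t 14.9 p [ 0.5296 -0.1002  0.1367] F [-1.8  1.1  5.6] T [ 0.1   0.4  -0.01] gap 0.126 q [-0.39  0.57  1.75 -0.    0.82 -0.92]
[[0.499, 0.0, 0.867], [-0.867, -0.0, 0.499], [0.0, -1.0, 0.0]]
```

```bash
python3 -m handwheel '[0,0,-0.03,0,0.1,0,0.8, 0,0.05,-0.05,0,0.2,0,0.8, -0.01,0.1,-0.08,0,0.3,0,0.8, -0.02,0.14,-0.1,0,0.4,0,0.8, -0.03,0.19,-0.13,0,0.5,0,0.8, -0.03,0.19,-0.13,0,0.5,0,0.8]'; python3 -c "
from h import *
st()"; python3 -m handwheel '[0,0.05,-0.03,0,0.1,0,0.8, 0,0.1,-0.05,0,0.2,0,0.8, -0.01,0.14,-0.08,0,0.3,0,0.8, -0.02,0.19,-0.1,0,0.4,0,0.8, -0.03,0.24,-0.13,0,0.5,0,0.8, -0.03,0.24,-0.13,0,0.5,0,0.8]'; python3 -c "
from h import *
st()"
```

```text
t: 15.4
tcp_pos: [0.5281, -0.1006, 0.1344]
tool_rot: [0.505, -0.495, 0.495, -0.505]
force: [-1.6, 1.1, 4.3]
finger_gap: 0.124
t 15.4 p [ 0.5281 -0.1006  0.1344] F [-1.6  1.1  4.3] T [-0.    0.36 -0.18] gap 0.124 q [-0.4   0.58  1.75 -0.    0.81 -0.42]
[[0.02, -0.0, 1.0], [-1.0, -0.0, 0.02], [0.0, -1.0, -0.0]]
t: 15.9
tcp_pos: [0.5272, -0.1004, 0.132]
tool_rot: [0.367, -0.604, 0.604, -0.368]
force: [-1.6, 0.5, 5.9]
finger_gap: 0.124
t 15.9 p [ 0.5272 -0.1004  0.132 ] F [-1.6  0.5  5.9] T [ 0.1   0.38 -0.08] gap 0.124 q [-0.4   0.58  1.76  0.    0.8   0.08]
[[-0.46, 0.001, 0.888], [-0.888, -0.0, -0.46], [-0.0, -1.0, 0.001]]
```

```bash
python3 -m handwheel '[0,0.03,-0.02,0,0.08,0,0.8, 0,0.05,-0.04,0,0.16,0,0.8, 0,0.07,-0.06,0,0.24,0,0.8, 0,0.08,-0.08,0,0.32,0,0.8,0,0.08,-0.08,0,0.32,0,0.8]'; python3 -c "
from h import *
st()"
```

```text
t: 16.32
tcp_pos: [0.5263, -0.0997, 0.1318]
tool_rot: [0.273, -0.651, 0.654, -0.272]
force: [-1.0, 4.2, 8.9]
finger_gap: 0.123
t 16.32 p [ 0.5263 -0.0997  0.1318] F [-1.   4.2  8.9] T [0.56 0.25 3.08] gap 0.123 q [-0.39  0.58  1.76 -0.    0.8   0.39]
[[-0.703, -0.0, 0.711], [-0.711, -0.003, -0.703], [0.003, -1.0, 0.002]]
```

The stop is reached again at 3.1 Nm. I'll release, lift straight up, then look from all cameras.

```bash
python3 -m handwheel '[0,0,0,0,-0.03,0,0.8,0,0,0,0,-0.03,0,4, 0,0,0,0,-0.03,0,8.5, 0,0,0,0,-0.03,0,8.5,0,0,0,0,-0.03,0,8.5,0,0,0,0,-0.03,0,8.5, 0,-2,0,0,-0.03,0,8.5, 0,-5,0,0,-0.03,0,8.5, 0,-9,0,0,-0.03,0,8.5, 0,-12,0,0,-0.03,0,8.5]'; python3 -m handwheel '[-3,-1,-3,0,0,0,8.5, -6,-2,-6,0,0,0,8.5,-6,-2,-6,0,0,0,8.5,-6,-2,-6,0,0,0,8.5]'; python3 - <<'E'
from h import *
st()
for n in('top','side','wrist'):
    C=cloud(snap(n,n+'7'));Z=C[...,2]
    for c in ((.5502,.0505),(.528,-.098)):
        m=(np.hypot(C[...,0]-c[0],C[...,1]-c[1])<.046)
        q=C[m&(Z>.103)&(Z<.114)];r=C[m&(Z>.135)&(Z<.15)]
        if len(q)>100:
            A=np.c_[q[:,:2],np.ones(len(q))];k=np.linalg.lstsq(A,q[:,2],rcond=None)[0]
            print(n,c,len(q),'disc z',np.median(q[:,2]),'tilt',np.hypot(*k[:2]),cv2.minEnclosingCircle((q[:,:2]*1000).astype(np.float32)))
        if len(r)>30: print('   rib',cv2.minAreaRect((r[:,:2]*1000).astype(np.float32)),np.median(r[:,2]))
E
```

```text
t: 17.15
tcp_pos: [0.5264, -0.1002, 0.2525]
tool_rot: [0.276, -0.651, 0.651, -0.276]
force: [-0.1, -0.2, -0.1]
finger_gap: 0.999
t: 17.48
tcp_pos: [0.5246, -0.0132, 0.2713]
tool_rot: [0.277, -0.65, 0.651, -0.278]
force: [0.3, -0.6, 0.2]
finger_gap: 0.993
t 17.48 p [ 0.5246 -0.0132  0.2713] F [ 0.3 -0.6  0.2] T [-0.04  0.03  0.  ] gap 0.993 q [-0.24  0.36  1.66  0.    1.12  0.53]
[[-0.692, 0.001, 0.722], [-0.722, -0.0, -0.692], [-0.001, -1.0, 0.001]]
top (0.528, -0.098) 203 disc z 0.10901089829609201 tilt 0.024309601421611485 ((524.9608154296875, -120.03678131103516), 36.08268737792969)
side (0.5502, 0.0505) 752 disc z 0.10824195749802651 tilt 0.010388450600700394 ((549.8294677734375, 50.87624740600586), 44.96099090576172)
   rib ((549.2173461914062, 52.05004119873047), (11.849943161010742, 64.14714050292969), 27.607933044433594) 0.1400564454990343
side (0.528, -0.098) 428 disc z 0.10820056630513719 tilt 0.03523333448577443 ((526.8269653320312, -96.3884048461914), 44.6804313659668)
   rib ((527.4569702148438, -96.95978546142578), (65.05464935302734, 14.325608253479004), 55.66535949707031) 0.13942858679584139
wrist (0.5502, 0.0505) 5846 disc z 0.10798139632505971 tilt 0.0012546413827556717 ((550.861083984375, 49.36919021606445), 44.68534851074219)
   rib ((550.8383178710938, 50.21989440917969), (12.223464965820312, 63.943111419677734), 27.19375991821289) 0.13991961211717427
wrist (0.528, -0.098) 4001 disc z 0.10797374516577038 tilt 0.0049010876373962765 ((528.9105834960938, -97.22767639160156), 44.54585647583008)
   rib ((528.3602905273438, -98.04352569580078), (64.32929992675781, 12.207042694091797), 53.898345947265625) 0.1398884181277612
```

View pics/side7.png

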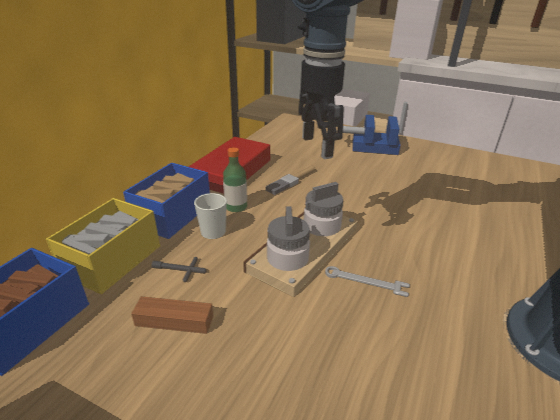

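View pics/top7.png

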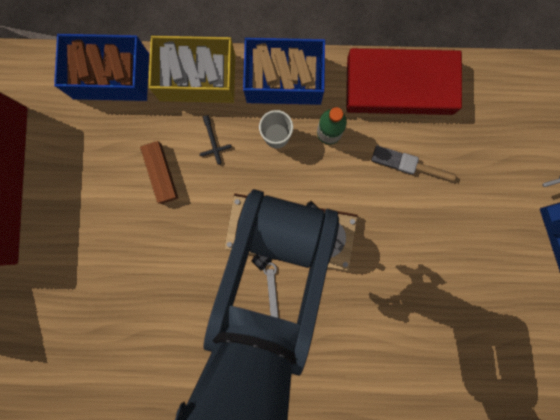

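The side view shows both lids seated at (288,235) and (324,208), and the top view shows the bystanders unmoved. Wrist depth puts both discs at 0.108, flat and on axis, and both rib tops at 0.140. I'm handing in.

```bash
python3 -c "
from h import *
manip.sign_off()"
```

```text
the job is handed in; nothing more can be done
```

Both lids are screwed home, released, and the job is handed in at about 17.7 s. Each lid fitted the first tub I tried: the left lid on the left tub, the right lid on the right tub. Each dropped about 15 mm into the gaps without contact. I then turned each clockwise about 75 degrees to a hard stop at 3.4 and 3.1 Nm.

Last checks:
- **Seating:** the wrist camera put both disc tops at about 0.108 m (rim measured 0.104 plus the 4 mm disc), so both origins are about 20 mm below the mouth points.
- **Position:** both rib centres were within about 1 mm of the tub axes.
- **Tilt:** the wrist camera gave under 0.005 rad for both lids.
- **Surroundings:** the gripper was clear, and the bystanders looked unmoved in the top and side pictures.

Checks that disagreed:
- The side camera's plane fit gave 0.010 rad tilt for the left lid and 0.035 rad for the right. The right lid's fit rests on few, partly occluded points.
- In the last top picture the arm hid the left lid and most of the right one. Its partial view of the right lid gave 0.024 rad tilt and a meaningless centre. I trusted the wrist view over both.
- The cameras differed by about 2 mm on the tub centres, which is within their calibration.

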